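# Point out the dish and its reagent for the bench log

### The job

Register a dish and its reagent in the bench log: hold the fingertips still, two to three centimetres above the middle of the smallest of the three lidded culture dishes lying on the table, for a good two seconds, then do the same above the tallest of the three screw-capped reagent bottles standing in the front half of the table (the two at the very back beside the tube rack do not count), and then press the push button of the logging box all the way down and let it come up again. Only point, without touching: the dishes, the bottles, the pen, the syringe and the tweezers are not to be touched or moved, and on the way pass well above all other dishes and bottles so that none of them is pointed at.

Things in the scene. Friction and masses are not known exactly. Their poses are not given: they have to be found in the camera images.
- dish_small: the dish to point at first: small round clear lidded culture dish, 38 mm across, 13 mm high, flat top; lies on the table. Origin at the centre of its underside, z up
- dish_large_1: larger round clear lidded culture dish, 63 mm across, 16 mm high, on the table; not to be pointed at or touched. Origin at the centre of its underside, z up
- dish_large_2: a second such dish, 63 mm across, 16 mm high, on the table; not to be pointed at or touched. Origin at the centre of its underside, z up
- bottle_tall: the bottle to point at second: white round reagent bottle with a screw cap, 48 mm in diameter, 89 mm high over the cap. Stands upright in the front half of the table, not at the back beside the tube rack, where a similar bottle stands; origin at the centre of its underside, z up
- bottle_mid: middle reagent bottle of the same form, 38 mm in diameter, 71 mm high over the cap; not to be pointed at or touched. Origin at the centre of its underside, z up
- bottle_short: shortest reagent bottle of the same form, 28 mm in diameter, 56 mm high over the cap; not to be pointed at or touched. Origin at the centre of its underside, z up
- logger: logging box: grey case 72 (x) x 80 (y) x 40 mm, fixed to the table at the left of the work, with one round push button on its top face. Origin at the centre of its underside, z up, x across the case to its dark window
- log_button_top (a point): centre of the top face of the push button when it is up: pale round cap 28 mm across in a black collar 44 mm across, 62 mm above the table, pressed straight down; the cap stands 10 mm above the collar and sinks 6 mm. The point moves with the cap
- log_button (a joint): travel of the push button in m: 0 up, 0.006 fully down; a spring returns it. It starts to move at about 1.5 N and is fully down at 5 N
- the_pen: black and white felt pen, 135 mm long, 17 mm thick, lying on the table near its front edge; bystander. Origin at the middle of its underside, long axis y
- the_syringe: 1 ml syringe, 99 mm long, 17 mm thick, lying on the table near its front edge; bystander. Origin at the middle of its underside, long axis y
- the_tweezers: fine tweezers, 118 mm long, 12 mm wide, 9 mm high, lying on the table behind the dishes; bystander. Origin at the middle of their underside, long axis y
Not all that is in view belongs to the job. Leave any orange look-alike of the dish_small alone.

How it is judged:
On the way, in this order (a step that is already met when the one before it is completed fails the run):
1. the fingertips dwell just above the middle of the smallest dish for 1.5 s: grasp point (about 19 mm behind the fingertips) within 18 mm sideways of its axis and 18 to 70 mm above its lid (horizontal distance between the grasp point and dish_small below 0.018 m and z of the grasp point in the frame of dish_small between 0.031 and 0.083 m), for 1.5 s.
2. then they dwell in the same way above the middle of the tallest bottle for 1.5 s: within 18 mm sideways and 18 to 70 mm above its cap (horizontal distance between the grasp point and bottle_tall below 0.018 m and z of the grasp point in the frame of bottle_tall between 0.107 and 0.159 m), for 1.5 s.
3. then the button of the logging box is pressed down, at least 4.5 of its 6 mm (value of joint log_button above 0.0045 m), for 0.1 s.
At the end, for the whole second after the job is handed in: the button is up again (less than 1.5 mm of travel), and every dish, bottle, the pen, the syringe and the tweezers lie at rest within 8 mm of where they were (value of joint log_button below 0.0015 m and distance of each of dish_small, dish_large_1, dish_large_2, bottle_tall, bottle_mid, bottle_short, the_pen, the_syringe, the_tweezers from where it was at the start of the episode below 0.008 m and linear speed of each of dish_small, dish_large_1, dish_large_2, bottle_tall, bottle_mid, bottle_short, the_pen, the_syringe, the_tweezers below 0.02 m/s); the robot touches nothing.
It fails at once if a dish is touched by the robot, or moved or lifted more than 8 mm (contact force between any of the fingers, the arm and dish_small above 0.2 N or distance of any of dish_small, dish_large_1, dish_large_2 from where it was at the start of the episode above 0.008 m or contact force between any of the fingers, the arm and dish_large_1 above 0.2 N or contact force between any of the fingers, the arm and dish_large_2 above 0.2 N).
It fails at once if a bottle is touched by the robot, or moved or lifted more than 8 mm (contact force between any of the fingers, the arm and bottle_tall above 0.2 N or distance of any of bottle_tall, bottle_mid, bottle_short from where it was at the start of the episode above 0.008 m or (horizontal distance between the grasp point and bottle_tall below 0.015 m and z of the grasp point in the frame of bottle_tall below 0.099 m) or contact force between any of the fingers, the arm and bottle_mid above 0.2 N or (horizontal distance between the grasp point and bottle_mid below 0.015 m and z of the grasp point in the frame of bottle_mid below 0.081 m) or contact force between any of the fingers, the arm and bottle_short above 0.2 N or (horizontal distance between the grasp point and bottle_short below 0.015 m and z of the grasp point in the frame of bottle_short below 0.066 m)).
It fails at once if the pen, the syringe or the tweezers are touched by the robot, or moved or lifted more than 8 mm (contact force between any of the fingers, the arm and the_pen above 0.2 N or distance of any of the_pen, the_syringe, the_tweezers from where it was at the start of the episode above 0.008 m or contact force between any of the fingers, the arm and the_syringe above 0.2 N or contact force between any of the fingers, the arm and the_tweezers above 0.2 N).
It fails at once if a large dish is pointed at: the fingertips come to within about 4 cm above its middle ((horizontal distance between the grasp point and dish_large_1 below 0.02 m and z of the grasp point in the frame of dish_large_1 below 0.076 m) or (horizontal distance between the grasp point and dish_large_2 below 0.02 m and z of the grasp point in the frame of dish_large_2 below 0.076 m)).
It fails at once if the middle or the shortest bottle is pointed at: the fingertips come to within about 4 cm above its middle ((horizontal distance between the grasp point and bottle_mid below 0.02 m and z of the grasp point in the frame of bottle_mid below 0.131 m) or (horizontal distance between the grasp point and bottle_short below 0.02 m and z of the grasp point in the frame of bottle_short below 0.116 m)).
It also fails if it takes over 59 s, if anything falls off the work surface, if the arm or the gripper's body presses on something with over 40 N, if the wrist force passes 120 N, or if a joint passes its speed limit or range.

### The arm

A 6-joint arm with a two-finger parallel gripper is mounted at the origin on a cart in front of the work surface, level with it; the furniture and walls round the work are solid. World frame = base frame: x ahead of the robot, y to its left, z up, the work surface at z = 0. Lengths are in m, angles in rad, forces in N, time in s.
With the tool pointing down it reaches from about 0.3 to 0.875 m from the base axis. Payload 6.4 kg.
Tool frame: the origin (TCP) lies between the finger pads; the fingertips stand 8 mm ahead of it and the grasp point (between the pads) lies 11 mm behind it (ctrl.finger_overhang is the distance from the TCP to the fingertips, in m); z points along the fingers, y is the line along which they close (so a half turn about z gives the same grasp; the last joint's range is limited). The gripper opens to 85 mm and grips with 20 to 120 N. Pads are 22 mm wide; open, the fingers measure 114 mm over their backs; the gripper's body (76 mm by 85 mm) begins 54 mm behind the grasp point. The pads swing forward as they close: fully open they stand 13 mm farther back than shut.
Start: joints at [-1.443, 0.181, 1.607, -0, 1.354, -0.206], TCP at [0.188, -0.543, 0.239] pointing down, gripper open.
Joint ranges: [-2.99, 2.99], [-0.89, 2.07], [0.3, 2.58], [-1.14, 4.28], [0, 2.63], [-3.12, 3.12]. Speed limits (rad/s): [2.57, 2.57, 3.01, 3.14, 3.14, 3.14].

### API

Orientations are given as a unit quaternion [w, x, y, z].
In Python, from bench import ctrl, camera gives the robot as it stands.
- The arm moves only by the shell command python3 -m pendant 'ROWS' [OPENING]. ROWS is JSON, a list of rows, each a list of 6 numbers: the shift along the world's x, y, z normalised to -1 to 1, where 1 is 200 mm, then the turn, a rotation vector about the world's x, y, z normalised to -1 to 1, where 1 is pi/2 rad. In form: [[dx, dy, dz, rx, ry, rz], ...]. A call has exactly 10 rows; each row shifts and turns the commanded pose from where the row before left it; what a row does not reach is not made up. A row lasts 1/8 s, in which the tool goes at most 62.5 mm and 10.7 degrees, less where a joint would pass 70% of its speed; a pose out of reach is approached as far as the arm can. A call with a number of a shift or a turn outside -1 to 1 is refused whole. A call with a gripper value outside its range is refused whole. OPENING is the opening, from -1 (shut) to 1 (fully open), set as the call begins (- or left out, the last holds). The fingers move at their own pace and stop on an object; the grip force is fixed at half the most. Time passes only in rows, so rows that do not move let the fingers close, or fill a call up. It gives the time, the measured TCP pose, the force, the opening and the grip force at its end, in the units of the state.
- ctrl.get_obs(): the state, without advancing time (a new reading comes with each control period).
- camera(name): name is "scene" or "top"; returns a dict with "color" (384x512x3 uint8, blue, green, red), "fx", "fy", "cx", "cy" (pixels), "xyz" and "rotation" of the camera in the world. Camera axes: x right, y down, z forward; pixel columns grow to the right and rows downward; lengths in m; the calibration is good to about 2 mm. A picture is of the moment at which its call begins. There is no depth.
- ctrl.hand_in(): hands the job in; it is judged then, once.
The state is a dict: "time_s": time; "q": joint angles; "dq": joint speeds; "joint_efforts": joint torques, N m; "eef_pos": TCP position; "eef_rot": TCP orientation; "wrist_force": force on the tool from outside, world axes, zero at the start; "torque": the same for the moment, N m; "opening": opening from 0.0 (shut) to 1.0 (fully open); "grasp_force": force on a finger pad.
Only numpy, scipy, OpenCV 4.12 (cv2) and the standard library are available. Lean on these libraries where they do the work, as an engineer would, in place of code of your own. Each camera call takes 0.05 s, during which the arm holds its last target. There are 200 camera calls.

## Working session

There is one attempt and no reset: what is moved stays moved. The work goes in short steps, Python scripts to look and compute and a shell command to move; the robot and the scene stay as the last step left them, time stands still between calls to the robot, and variables do not carry over. Pictures are saved under pics/ and viewed, at most 10 in all, crops included, and the job is handed in when it is done.

```bash
mkdir -p pics; ls
python3 - <<'E'
from bench import ctrl,camera
import cv2
for n in("top","scene"):
    c=camera(n);cv2.imwrite(f"pics/{n}0.png",c["color"]);print(n,c["fx"],c["fy"],c["cx"],c["cy"],c["xyz"],c["rotation"])
o=ctrl.get_obs();print(o["time_s"],o["eef_pos"],o["eef_rot"],o["opening"],ctrl.finger_overhang)
E
```

```text
pics
top 488.20548790560997 488.20548790560997 259.78078017475866 189.53830112245876 [0.34168125 0.03921613 1.44871803] [ 0.05063084 -0.70063299  0.71091359 -0.0339381 ]
scene 473.29286098880726 473.29286098880726 255.20532075022177 191.03350773345497 [-0.51090574 -0.45177092  0.56086217] [-0.47682335  0.70372267 -0.44076004  0.28834786]
0.1 [ 0.18832812 -0.54276691  0.2384723 ] [-7.91054321e-04  9.86104867e-01  1.66122139e-01  2.22524123e-05] 1.001216077957037 0.008
```

View pics/top0.png

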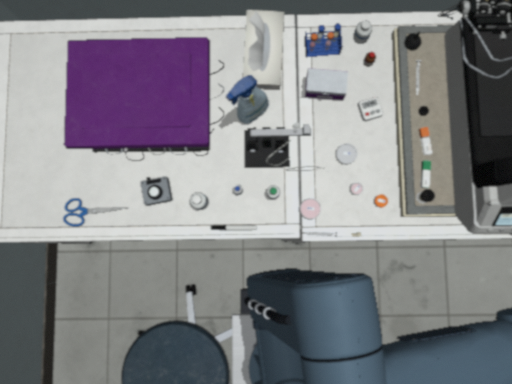

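View pics/scene0.png

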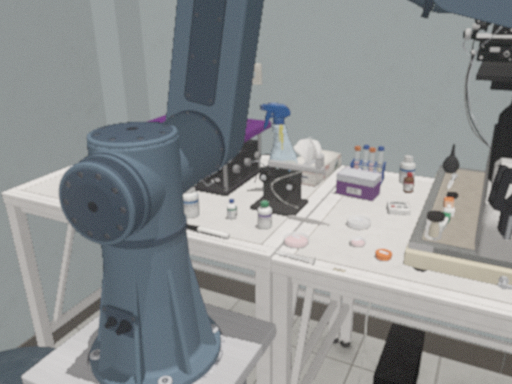

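The top view shows the logger near (155,190), bottles near (199,201), (238,190) and (273,192), large dishes near (346,154) and (310,209), and the small dish near (356,188). The orange decoy is at (381,201). I'll enlarge a crop for accurate pixels.

Run:
```python
import cv2
a=cv2.imread("pics/top0.png")
l=cv2.resize(a[165:240,130:290],(800,375),interpolation=cv2.INTER_CUBIC)
r=cv2.resize(a[135:240,280:400],(800,700),interpolation=cv2.INTER_CUBIC)
cv2.imwrite("pics/l.png",l)
r=cv2.resize(a[135:220,285:400],(800,591),interpolation=cv2.INTER_CUBIC)
cv2.imwrite("pics/r.png",r)
```

```text
(no output)
```

View pics/l.png

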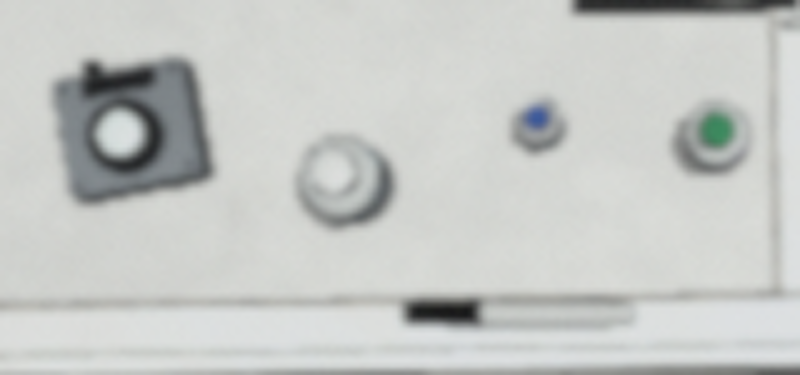

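View pics/r.png

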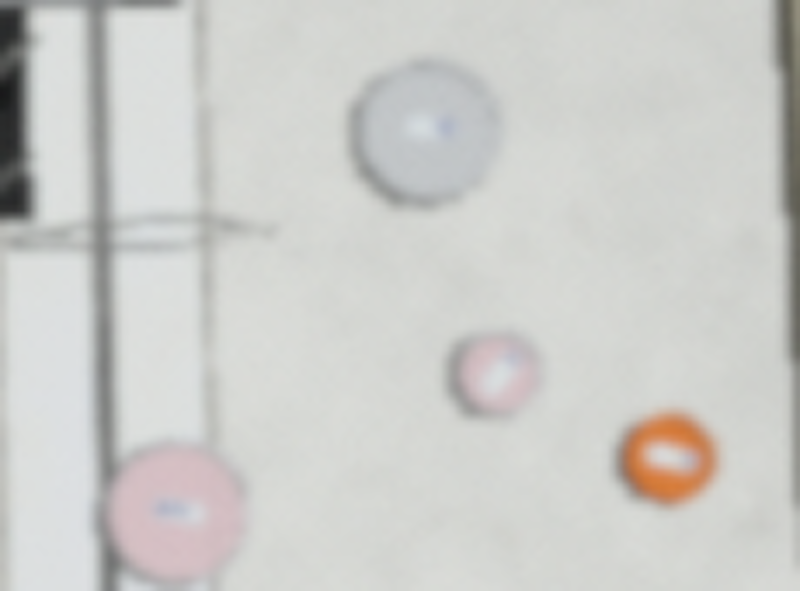

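The left crop shows cap tops: tall white (335,170), blue (537,118), green (717,130), button (124,134). In the right crop the large dishes are at (427,132) and (175,512), the small dish at (495,374) and the orange decoy at (668,457).

Run:
```python
from bench import camera
import numpy as np
from scipy.spatial.transform import Rotation as R
c=camera("top");C=np.array(c["xyz"]);r=np.array(c["rotation"])
M=R.from_quat(r[[1,2,3,0]]).as_matrix()
def loc(u,v,z):
    d=M@[(u-c["cx"])/c["fx"],(v-c["cy"])/c["fy"],1];return C+d*(z-C[2])/d[2]
L=lambda x,y:(130+(x+.5)/5-.5,165+(y+.5)/5-.5)
Q=lambda x,y:(285+(x+.5)/6.957-.5,135+(y+.5)/6.957-.5)
for n,p,z in [("tall",L(335,170),.089),("tall_bodybase",L(347,180),.035),("short",L(537,118),.056),("mid",L(717,130),.071),("button",L(124,134),.062),("small",Q(496,374),.013),("smallL",Q(456,374),.013),("smallR",Q(540,374),.013),("lg_grey",Q(427,132),.016),("lg_pink",Q(175,512),.016),("orange",Q(668,457),.013)]:
    p=loc(*p,z);print(n,p.round(4),round(np.hypot(p[0],p[1]),3))
```

```text
tall [0.4827 0.2481 0.089 ] 0.543
tall_bodybase [0.4823 0.2494 0.035 ] 0.543
short [0.5144 0.1366 0.056 ] 0.532
mid [0.504  0.0332 0.071 ] 0.505
button [0.5082 0.3741 0.062 ] 0.631
small [ 0.5136 -0.2115  0.013 ] 0.555
smallL [ 0.5139 -0.1946  0.013 ] 0.55
smallR [ 0.5133 -0.23    0.013 ] 0.563
lg_grey [ 0.6178 -0.1854  0.016 ] 0.645
lg_pink [ 0.4568 -0.074   0.016 ] 0.463
orange [ 0.4772 -0.2824  0.013 ] 0.555
```

```bash
python3 -m pendant '[[0.1,0.2,0,0,0,0],[0.1,0.24,0,0,0,0],[0.15,0.24,0,0,0,0],[0.2,0.2,0,0,0,0],[0.2,0.2,0,0,0,0],[0.2,0.2,0,0,0,0],[0.2,0.2,0,0,0,0],[0.2,0.1,0,0,0,0],[0.15,0.08,0,0,0,0],[0.126,0,0,0,0,0]]' -1
```

```text
time_s: 1.4
eef_pos: [0.5147, -0.2096, 0.2389]
eef_rot: [-0.0, 0.986, 0.167, -0.0]
wrist_force: [-0.5, -0.2, 0.0]
opening: -0.006
grasp_force: 0.0
```

```bash
python3 -m pendant '[[0,-0.01,-0.12,0,0,0],[0,0,-0.16,0,0,0],[0,0,-0.16,0,0,0],[0,0,-0.16,0,0,0],[0,0,-0.12,0,0,0],[0,0,-0.08,0,0,0],[0,0,-0.04,0,0,0],[0,0,0,0,0,0],[0,0,0,0,0,0],[0,0,0,0,0,0]]'
python3 - <<'E'
from bench import camera
import cv2,numpy as np
a=camera("top")["color"][130:230,280:410];b=camera("scene")["color"][190:290,270:400]
cv2.imwrite("pics/c1.png",cv2.resize(np.hstack([a,b]),None,fx=3,fy=3,interpolation=cv2.INTER_CUBIC))
E
```

```text
time_s: 2.65
eef_pos: [0.5142, -0.2136, 0.0722]
eef_rot: [0.001, 0.986, 0.166, 0.001]
wrist_force: [1.0, -0.7, -0.4]
opening: -0.003
grasp_force: 0.0
```

View pics/c1.png

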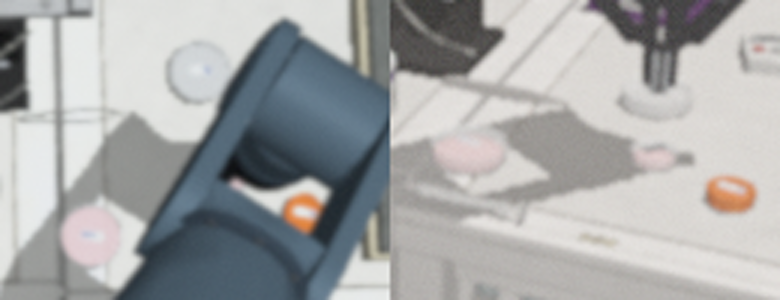

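The top and scene views show the closed fingers directly above the small dish, with nothing touched. I'll lower to about 25 mm and dwell.

```bash
python3 -m pendant '[[0,0.008,-0.06,0,0,0],[0,0,-0.06,0,0,0],[0,0,0,0,0,0],[0,0,0,0,0,0],[0,0,0,0,0,0],[0,0,0,0,0,0],[0,0,0,0,0,0],[0,0,0,0,0,0],[0,0,0,0,0,0],[0,0,0,0,0,0]]'
python3 -m pendant '[[0,0,0,0,0,0],[0,0,0,0,0,0],[0,0,0,0,0,0],[0,0,0,0,0,0],[0,0,0,0,0,0],[0,0,0,0,0,0],[0,0,0,0,0,0],[0,0,0,0,0,0],[0,0,0,0,0,0],[0,0,0,0,0,0]]'
python3 -m pendant '[[0,0,0.1,0,0,0],[0,0,0.2,0,0,0],[0,0,0.2,0,0,0],[0,0,0.2,0,0,0],[0,0,0.2,0,0,0],[0,0,0.1,0,0,0],[0,0,0,0,0,0],[0,0,0,0,0,0],[0,0,0,0,0,0],[0,0,0,0,0,0]]'
```

```text
time_s: 4.0
eef_pos: [0.5136, -0.2117, 0.0473]
eef_rot: [0.0, 0.986, 0.166, 0.0]
wrist_force: [0.5, 0.3, -0.7]
opening: 0.003
grasp_force: 0.0
time_s: 5.25
eef_pos: [0.5136, -0.2117, 0.0473]
eef_rot: [-0.0, 0.986, 0.166, 0.0]
wrist_force: [-0.7, 0.1, -0.3]
opening: 0.001
grasp_force: 0.0
time_s: 6.5
eef_pos: [0.5132, -0.2114, 0.2462]
eef_rot: [-0.001, 0.986, 0.166, -0.001]
wrist_force: [-0.6, -0.8, -0.4]
opening: 0.002
grasp_force: 0.0
```

```bash
python3 -m pendant '[[-0.1,0.12,0,0,0,0],[-0.1,0.24,0,0,0,0],[-0.1,0.26,0,0,0,0],[0,0.28,0,0,0,0],[0,0.28,0,0,0,0],[0,0.28,0,0,0,0],[0,0.28,0,0,0,0],[0,0.26,0,0,0,0],[0.07,0.2,0,0,0,0],[0.077,0.1,0,0,0,0]]'
```

```text
time_s: 7.75
eef_pos: [0.4827, 0.2506, 0.2468]
eef_rot: [-0.0, 0.986, 0.167, -0.0]
wrist_force: [-0.7, -0.7, 1.1]
opening: -0.001
grasp_force: 0.0
```

Next I'll descend to TCP z 0.16 and take a check look.

```bash
python3 -m pendant '[[0,-0.008,-0.1,0,0,0],[0,0,-0.1,0,0,0],[0,0,-0.1,0,0,0],[0,0,-0.08,0,0,0],[0,0,-0.05,0,0,0],[0,0,0,0,0,0],[0,0,0,0,0,0],[0,0,0,0,0,0],[0,0,0,0,0,0],[0,0,0,0,0,0]]'
python3 - <<'E'
from bench import camera
import cv2,numpy as np
a=camera("top")["color"][130:250,130:290];b=camera("scene")["color"][130:250,150:310]
cv2.imwrite("pics/c2.png",cv2.resize(np.hstack([a,b]),None,fx=2.5,fy=2.5,interpolation=cv2.INTER_CUBIC))
E
```

```text
time_s: 9.0
eef_pos: [0.4831, 0.2468, 0.1616]
eef_rot: [-0.0, 0.986, 0.166, 0.0]
wrist_force: [-0.6, -0.6, 0.5]
opening: 0.001
grasp_force: 0.0
```

View pics/c2.png

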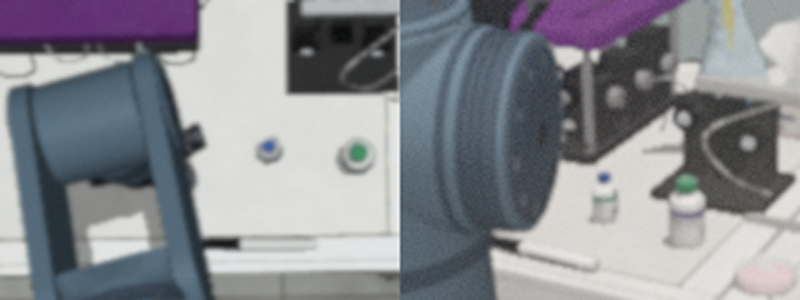

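The two smaller bottles are undisturbed, but the arm hides the tall bottle in both views. I'll dwell on the estimate, and also check the front edge of the purple-topped box, since it sits near the wrist when pressing the button.

```bash
python3 -m pendant '[[0,0.007,-0.08,0,0,0],[0,0,-0.08,0,0,0],[0,0,-0.04,0,0,0],[0,0,0,0,0,0],[0,0,0,0,0,0],[0,0,0,0,0,0],[0,0,0,0,0,0],[0,0,0,0,0,0],[0,0,0,0,0,0],[0,0,0,0,0,0]]'
python3 -m pendant '[[0,0,0,0,0,0],[0,0,0,0,0,0],[0,0,0,0,0,0],[0,0,0,0,0,0],[0,0,0,0,0,0],[0,0,0,0,0,0],[0,0,0,0,0,0],[0,0,0,0,0,0],[0,0,0,0,0,0],[0,0,0,0,0,0]]'
python3 -m pendant '[[0,0,0,0,0,0],[0,0,0,0,0,0],[0,0,0.1,0,0,0],[0,0,0.1,0,0,0],[0,0,0.1,0,0,0],[0,0,0.1,0,0,0],[0,0,0.1,0,0,0],[0,0,0,0,0,0],[0,0,0,0,0,0],[0,0,0,0,0,0]]'
python3 - <<'E'
from bench import camera
import numpy as np
from scipy.spatial.transform import Rotation as R
def loc(c,u,v,z):
    r=np.array(c["rotation"]);C=np.array(c["xyz"])
    d=R.from_quat(r[[1,2,3,0]]).as_matrix()@[(u-c["cx"])/c["fx"],(v-c["cy"])/c["fy"],1];return C+d*(z-C[2])/d[2]
s=camera("scene");t=camera("top")
print("base corner",loc(s,226,193,0))
for z in(.05,.1,.15,.2):print(z,"scene top edge",loc(s,229,152,z),"top purple front-right",loc(t,209,148,z),"wrist front",loc(t,188,150,z+.15))
E
```

```text
time_s: 10.35
eef_pos: [0.483, 0.2481, 0.1213]
eef_rot: [-0.0, 0.986, 0.166, 0.0]
wrist_force: [0.3, 0.5, -0.5]
opening: 0.003
grasp_force: 0.0
time_s: 11.6
eef_pos: [0.483, 0.2481, 0.1213]
eef_rot: [-0.0, 0.986, 0.166, -0.0]
wrist_force: [0.5, 0.5, -0.2]
opening: -0.002
grasp_force: 0.0
time_s: 12.85
eef_pos: [0.4824, 0.2479, 0.2201]
eef_rot: [0.0, 0.986, 0.166, -0.001]
wrist_force: [0.2, -0.3, -0.8]
opening: -0.004
grasp_force: 0.0
base corner [0.65983284 0.24062786 0.        ]
0.05 scene top edge [0.89368797 0.35954094 0.05      ] top purple front-right [0.63483716 0.21809236 0.05      ] wrist front [0.59908202 0.25391057 0.2       ]
0.1 scene top edge [0.75621511 0.2801348  0.1       ] top purple front-right [0.62435771 0.21169807 0.1       ] wrist front [0.58877542 0.24531398 0.25      ]
0.15 scene top edge [0.61874224 0.20072866 0.15      ] top purple front-right [0.61387826 0.20530377 0.15      ] wrist front [0.57846881 0.23671738 0.3       ]
0.2 scene top edge [0.48126938 0.12132252 0.2       ] top purple front-right [0.60339881 0.19890948 0.2       ] wrist front [0.56816221 0.22812079 0.35      ]
```

Both dwells lasted over 2 s. The box behind is about 0.15 m tall with its front at x≈0.615, so the wrist has clearance. Next I'll move over the button.

```bash
python3 -m pendant '[[0.03,0.1,0,0,0,0],[0.03,0.18,0,0,0,0],[0.03,0.18,0,0,0,0],[0.02,0.12,0,0,0,0],[0.018,0.05,0,0,0,0],[0,0,0,0,0,0],[0,0,0,0,0,0],[0,0,0,0,0,0],[0,0,0,0,0,0],[0,0,0,0,0,0]]'
python3 -m pendant '[[0,0,-0.1,0,0,0],[0,0,-0.1,0,0,0],[0,0,-0.1,0,0,0],[0,0,-0.1,0,0,0],[0,0,-0.1,0,0,0],[0,0,-0.1,0,0,0],[0,0,-0.08,0,0,0],[0,0,-0.035,0,0,0],[0,0,0,0,0,0],[0,0,0,0,0,0]]'
```

```text
time_s: 14.2
eef_pos: [0.5087, 0.3738, 0.2215]
eef_rot: [-0.0, 0.986, 0.166, 0.0]
wrist_force: [0.2, -0.1, 0.1]
opening: 0.0
grasp_force: 0.0
time_s: 15.45
eef_pos: [0.5092, 0.3744, 0.0792]
eef_rot: [-0.0, 0.986, 0.166, 0.001]
wrist_force: [-0.0, 0.4, -0.0]
opening: -0.0
grasp_force: 0.0
```

```bash
python3 -m pendant '[[0,0,-0.02,0,0,0],[0,0,-0.02,0,0,0],[0,0,-0.01,0,0,0],[0,0,-0.01,0,0,0],[0,0,-0.01,0,0,0],[0,0,-0.005,0,0,0],[0,0,0,0,0,0],[0,0,0,0,0,0],[0,0,0,0,0,0],[0,0,0,0,0,0]]'
```

```text
time_s: 16.7
eef_pos: [0.5087, 0.3742, 0.064]
eef_rot: [-0.0, 0.986, 0.166, 0.0]
wrist_force: [-2.6, -1.0, 7.8]
opening: -0.002
grasp_force: 3.7
```

A force of 7.8 N at TCP z 0.064 means the button is bottomed (5 N for full travel). I'll press 1 mm more, then retract.

```bash
python3 -m pendant '[[0,0,-0.005,0,0,0],[0,0,0,0,0,0],[0,0,0,0,0,0],[0,0,0,0,0,0],[0,0,0,0,0,0],[0,0,0,0,0,0],[0,0,0,0,0,0],[0,0,0,0,0,0],[0,0,0,0,0,0],[0,0,0,0,0,0]]'
python3 -m pendant '[[0,0,0.05,0,0,0],[0,0,0.1,0,0,0],[0,0,0.1,0,0,0],[0,0,0.1,0,0,0],[0,0,0.1,0,0,0],[0,0,0.1,0,0,0],[0,0,0.1,0,0,0],[0,0,0,0,0,0],[0,0,0,0,0,0],[0,0,0,0,0,0]]'
python3 - <<'E'
from bench import camera
import cv2,numpy as np
a=camera("top")["color"][130:250,120:400]
cv2.imwrite("pics/c3.png",cv2.resize(a,None,fx=2.8,fy=2.8,interpolation=cv2.INTER_CUBIC))
E
```

```text
time_s: 17.95
eef_pos: [0.5088, 0.3742, 0.0639]
eef_rot: [0.0, 0.986, 0.166, 0.0]
wrist_force: [-5.7, -2.8, 13.7]
opening: -0.002
grasp_force: 6.7
time_s: 19.2
eef_pos: [0.508, 0.3738, 0.191]
eef_rot: [0.0, 0.986, 0.166, -0.001]
wrist_force: [-0.2, -0.2, 0.7]
opening: 0.003
grasp_force: 0.0
```

View pics/c3.png

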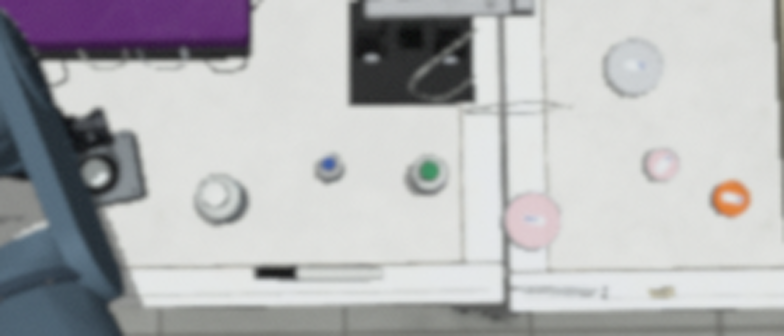

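The button bottomed out: the force rose to 13.7 N with no further travel. The picture shows every dish, bottle, the pen, the syringe and the tweezers where they were, and the gripper is clear.

```bash
python3 -c "
from bench import ctrl
print(ctrl.hand_in())"
```

```text
the job is handed in; nothing more can be done
None
```

The job is handed in: the fingertips dwelt over 2 s above the small dish and then the tall bottle, the button was pressed fully and released, and nothing else was touched or moved as far as the readings and pictures show; no verdict was returned.

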